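# Draw one pool ball from the lever dispenser and set it on the empty stand

### The arm

A 6-joint arm with a two-finger parallel gripper is mounted at the origin on the work surface. World frame = base frame: x ahead of the robot, y to its left, z up, the work surface at z = 0. Lengths are in m, angles in rad, forces in N, time in s.
With the tool pointing down it reaches from about 0.275 to 0.875 m from the base axis. Payload 12.5 kg.
Tool frame: the origin (TCP) lies at the very end of the fingers, on their centre line; the grasp point (between the pads) lies ctrl.grip_point_offset behind it (ctrl.grip_point_offset is the distance from the TCP to the grasp point, in m); z points along the fingers, y is the line along which they close (so a half turn about z gives the same grasp; the last joint's range is limited). The gripper opens to 85 mm and grips with 20 to 120 N. Pads are 22 mm wide; open, the fingers measure 114 mm over their backs; the gripper's body (76 mm by 85 mm) begins 54 mm behind the grasp point. The pads swing forward as they close: fully open they stand 13 mm farther back than shut.
Start: joints at [-1.378, 0.351, 1.652, -0, 1.139, -0.085], TCP at [0.151, -0.529, 0.231] pointing down, gripper open.
Joint ranges: [-2.75, 2.75], [-0.79, 2.1], [0.01, 2.65], [-1.57, 4.71], [0.07, 3.14], [-2.87, 2.87]. Speed limits (rad/s): [2.22, 2.22, 2.79, 3.14, 3.14, 3.14].

### API

Orientations are given as a unit quaternion [x, y, z, w].
In Python, from station import ctrl, viewer, job, read_state gives the robot as it stands (ctrl), with the cameras (viewer), the job (job) and the readings as plain functions.
- The arm moves only by the tool jog_arm, called by a JSON object that holds its "api" and its "payload", one argument or row to a line. Schema: {"type":"object","properties":{"deltas":{"type":"array","items":{"type":"array","items":{"type":"array","items":{"type":"number"},"minItems":6,"maxItems":6},"minItems":1,"maxItems":10},"minItems":1,"maxItems":1},"finger_gap":{"type":"number"},"force":{"type":"number"},"only":{"type":"string"},"quiet":{"type":"boolean"},"lines":{"type":"string"}},"required":["deltas"],"additionalProperties":false}. deltas is a list that holds a single list of rows (three levels of brackets), with 1 to 10 rows, each of 6 numbers: dx, dy, dz in m, then a rotation vector rx, ry, rz in rad; each row is the pose to reach, as a shift and turn from the pose commanded when the call began, along the tool's axes at that moment; what a row does not reach only later rows make up. A row lasts 1/12 s, in which the tool goes at most 0.0417 m and 0.125 rad, less where a joint would pass 70% of its speed; a pose out of reach is approached as far as the arm can. finger_gap is the finger opening in m, set as the call begins (left out keeps the last). The fingers move at their own pace and stop on an object; force is the grip in N (left out, the last holds). Time passes only in rows, so rows that do not move let the fingers close. The tool returns the time, the measured TCP pose, the force, the opening and the grip force at its end. only (a regular expression) keeps the lines of the reply that match it, lines (a string "A,B") keeps lines A to B, and quiet returns only ok. Input that does not fit is refused with a message, and nothing moves.
- read_state(): the state, without advancing time (a new reading comes with each control period).
- viewer.snapshot(name): name is "scene" or "top" or "wrist"; returns a dict with "img" (420x560x3 uint8, red, green, blue), "K" (3x3 intrinsics, pixels), "world_from_camera" (4x4, takes a point from camera to world coordinates). Camera axes: x right, y down, z forward; pixel columns grow to the right and rows downward; lengths in m; the calibration is good to about 2 mm. A picture is of the moment at which its call begins. There is no depth.
- job.finish_job(): hands the job in; it is judged then, once.
The state is a dict: "t": time; "joint_positions": joint angles; "qd": joint speeds; "effort": joint torques, N m; "ee_pos": TCP position; "eef_rot": TCP orientation; "force": force on the tool from outside, world axes, zero at the start; "moment": the same for the moment, N m; "width": finger opening in m; "finger_force": force on a finger pad.
Only numpy, scipy, OpenCV 4.12 (cv2) and the standard library are available. Lean on these libraries where they do the work, as an engineer would, in place of code of your own. Each camera call takes 0.05 s, during which the arm holds its last target. There are 200 camera calls.

### The job

Swing the ball dispenser's hand lever all the way to its stop, once, and let it spring fully home, so that a single ball rolls down to the end of the track. Then pick up that ball and set it down gently in the one empty ball stand, leaving the other balls, the chalk, the tumbler and the brush where they are.

Things in the scene. Friction and masses are not known exactly. Their poses are not given: they have to be found in the camera images.
- dispenser: Ball dispenser, fixed: wooden base 130 x 410 x 18 mm, over it two 8 mm steel rods (centres 36 mm apart) along its y, sloping down to -y at 0.09 rad. Four white balls queue on them from y = 0 to +0.173. A guide rod runs at x = +38 mm, 4 mm above the ball centres, y -0.06 to +0.21. Origin: underside, below the lead ball; x across the track (-x: robot's and lever's side), y uphill, z up.
- lever (a joint): Hand lever's angle, rad: 0 home (held there by a spring), 0.66 at the stop. Growing, it swings the lever's top to the dispenser's -y (downhill), turning about its +x. Takes 3 N at the grip to start, 7 N at the stop; let go, it is back within 1 s. Counts as at the stop above 0.6, home below 0.04. Near the stop (from 0.55) the lead ball is freed; each full stroke frees one ball.
- lever_grip (a point): Middle of the lever's black grip, a round-ended bar 24 mm thick, 76 mm long along the lever, 145 mm from the pivot; below it a 12 mm rod. It stands 85 mm to the -x of the track's centre line. At home it leans 0.36 rad from vertical towards the dispenser's +y, at the stop 0.30 rad towards -y. 40 mm are free all round it. Axes turn with the lever; at home they are the dispenser's.
- lever_pivot (a point): Point on the lever's pivot axis (which is the dispenser's x) in the plane in which the lever swings, 70 mm above the table.
- nest (a point): Centre of a ball at rest at the low end of the track, 102 mm above the table, against a wooden stop plate on its -y side (50 mm wide, 8 mm thick, top 7 mm above the ball's centre). The ball lies on the two rods, whose centres are 27 mm lower; both its x sides are free for the fingers. Axes as the dispenser's.
- ball1_center (a point): Centre of the lead ball of the queue, white, 57.2 mm, 170 g: the one that the lever frees. A rocker with two fingers under it works the queue: at home the front finger blocks this ball; at the stop it is down, this ball rolls off and the rear finger holds the others; on the return the others move up by one place. The point's axes roll with the ball.
- ball2_center (a point): Centre of the second ball in the queue, same kind; it must stay in the dispenser.
- ball3_center (a point): Centre of the third ball in the queue; must stay in the dispenser.
- ball4_center (a point): Centre of the last ball in the queue; must stay in the dispenser.
- plinth: Wooden board 260 (x) x 90 (y) x 14 mm, fixed, with three ball stands in a row along its x axis, 80 mm apart. Origin: centre of its underside.
- stand_empty: The ball stand with no ball on it: black rubber ring, outside diameter 48, hole 34, height 12 mm, fixed on the plinth (any of its three places). Origin: centre of the ring's underside (14 mm above the table). A seated ball's centre lies 35 mm above this origin. Its own yaw means nothing.
- ball_b_center (a point): Centre of a ball that sits on one of the other two stands, same kind; leave alone.
- ball_c_center (a point): Centre of the ball on the third stand, same kind; leave alone.
- chalk: Cube of cue chalk, 23 mm wide, 21 mm high, on the table. Origin: underside. Leave alone.
- tumbler: Blue ceramic cup, 72 mm wide, 95 mm high, beyond the work. Origin: underside. Leave alone.
- brush: Table brush, 180 x 42 x 45 mm, wooden back and black bristles, standing on its bristles beyond the dispenser. Origin: underside. Leave alone.

How it is judged:
On the way, in this order (a step that is already met when the one before it is completed fails the run):
1. the lever reaches its stop, 0.6 rad or more (value of joint lever above 0.6 rad), for 0.05 s.
2. the lever is home again (below 0.04 rad) and the freed ball lies at the low end of the track, within 10 mm of the nest (value of joint lever below 0.04 rad and distance between ball1_center and nest below 0.01 m), for 0.2 s.
At the end, for the whole second after the job is handed in: The freed ball rests in the empty stand (centre within 8 mm of the stand's centre and within 4 mm of the seated height), still and released; the lever is home (below 0.04 rad); the other three balls of the queue are still held on the track above the rocker (horizontal distance between ball1_center and stand_empty below 0.008 m and z of ball1_center in the frame of stand_empty between 0.031 and 0.039 m and linear speed of ball1 below 0.02 m/s and value of joint lever below 0.04 rad and y of each of ball2_center, ball3_center, ball4_center in the frame of dispenser above -0.03 m); the robot touches nothing.
It fails at once if a second ball leaves the dispenser's queue (y of any of ball2_center, ball3_center, ball4_center in the frame of dispenser below -0.05 m).
It fails at once if the ball is dropped (from more than about 10 mm) or thrust onto the stand: faster than 0.45 m/s within 20 mm of its seat (horizontal distance between ball1_center and stand_empty below 0.03 m and z of ball1_center in the frame of stand_empty below 0.055 m and linear speed of ball1 above 0.45 m/s).
It fails at once if a ball on another stand is moved by more than 10 mm (distance of any of ball_b_center, ball_c_center from where it was at the start of the episode above 0.01 m).
It fails at once if the chalk, tumbler or brush is moved by more than 20 mm (distance of any of chalk, tumbler, brush from where it was at the start of the episode above 0.02 m).
It also fails if it takes over 51 s, if anything falls off the work surface, if the arm or the gripper's body presses on something with over 40 N, if the wrist force passes 120 N, or if a joint passes its speed limit or range.

## Working session

There is one attempt and no reset: what is moved stays moved. The work goes in short steps, Python scripts to look and compute and a tool call to move; the robot and the scene stay as the last step left them, time stands still between calls to the robot, and variables do not carry over. Pictures are saved under pics/ and viewed, at most 10 in all, crops included, and the job is handed in when it is done.

```bash
ls; mkdir -p pics; python3 - <<'E'
from station import ctrl, viewer, job, read_state
import cv2,numpy as np
np.set_printoptions(precision=4,suppress=True)
for n in("scene","top"):
    s=viewer.snapshot(n);cv2.imwrite(f"pics/{n}0.png",s["img"][:,:,::-1]);np.savez(f"{n}0.npz",**s)
    print(n,s["K"],s["world_from_camera"])
print(read_state(),ctrl.grip_point_offset)
E
```

```text
pics
station.py
scene [[405.7406   0.     281.5324]
 [  0.     405.7406 212.194 ]
 [  0.       0.       1.    ]] [[ 0.833   0.4751 -0.2836  0.8414]
 [ 0.5533 -0.7216  0.4161 -0.3531]
 [-0.007  -0.5035 -0.864   0.913 ]
 [ 0.      0.      0.      1.    ]]
top [[475.5502   0.     287.8441]
 [  0.     475.5502 205.862 ]
 [  0.       0.       1.    ]] [[ 0.0174 -0.9944  0.1044  0.4755]
 [-0.9997 -0.0192 -0.0163  0.0301]
 [ 0.0182 -0.104  -0.9944  1.2819]
 [ 0.      0.      0.      1.    ]]
{'t': 0.1, 'joint_positions': array([-1.3776,  0.3512,  1.6524, -0.    ,  1.1391, -0.0846]), 'qd': array([-0.0004, -0.0015, -0.0002,  0.0011, -0.0009,  0.    ]), 'effort': array([  0.0011, -50.683 , -29.1878,  -0.    ,   0.0027,  -0.    ]), 'ee_pos': array([ 0.1508, -0.5286,  0.2308]), 'eef_rot': array([ 0.9904,  0.1385, -0.    , -0.0005]), 'force': array([-0.036 , -0.8459, -0.1523]), 'moment': array([-0.0501,  0.0028,  0.0307]), 'finger_force': 0.0, 'width': 0.08543691507970054} 0.0187
```

View pics/top0.png

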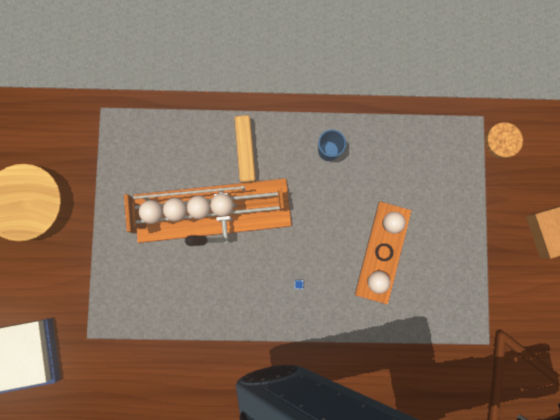

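View pics/scene0.png

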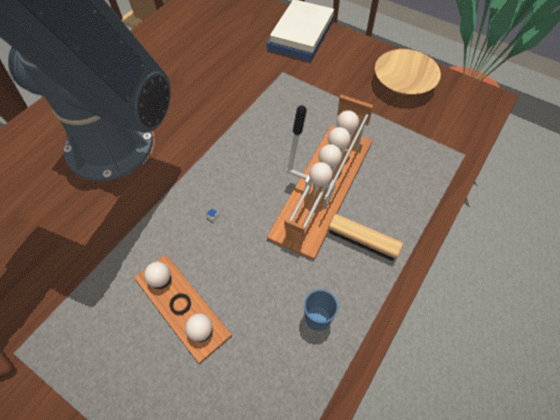

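The top view shows the queue balls at about (222,206), (198,208), (174,210) and (150,212), with the lever grip at (196,240) and the stop plate near (282,200). The empty ring is at (384,252), between balls at (394,222) and (378,282). In the scene view the grip is at (300,120), the lead ball at (320,175) and the ring at (180,304).

```bash
cat > h.py <<'E'
import numpy as np,cv2
np.set_printoptions(precision=4,suppress=True)
def load(n): return dict(np.load(n))
def ray(s,p):
    M=s["world_from_camera"];d=M[:3,:3]@np.linalg.inv(s["K"])@[p[0],p[1],1.];return M[:3,3],d/np.linalg.norm(d)
def atz(s,p,z):
    c,d=ray(s,p);return c+d*(z-c[2])/d[2]
def tri(*sp):
    A=np.zeros((3,3));b=np.zeros(3);R=[ray(*x) for x in sp]
    for c,d in R:
        P=np.eye(3)-np.outer(d,d);A+=P;b+=P@c
    x=np.linalg.solve(A,b);return x,max(np.linalg.norm((np.eye(3)-np.outer(d,d))@(x-c)) for c,d in R)
def proj(s,X):
    M=s["world_from_camera"];v=s["K"]@(M[:3,:3].T@(np.asarray(X)-M[:3,3]));return v[:2]/v[2]
E
python3 - <<'E'
from h import *
T,S=load("top0.npz"),load("scene0.npz")
def circ(s,p,r):
    g=cv2.GaussianBlur(cv2.cvtColor(s["img"],cv2.COLOR_RGB2GRAY),(3,3),0)
    hsv=cv2.cvtColor(s["img"],cv2.COLOR_RGB2HSV)
    m=((hsv[...,1]<70)&(hsv[...,2]>125)).astype(np.uint8)
    yy,xx=np.mgrid[:420,:560]; best=None
    # best disc: white inside, non-white in thin annulus
    for x in np.arange(p[0]-4,p[0]+4.1,.5):
        for y in np.arange(p[1]-4,p[1]+4.1,.5):
            for rr in np.arange(r-1.5,r+1.6,.5):
                d=np.hypot(xx-x,yy-y);v=m[d<rr].sum()*1.-(1-m[d<rr]).sum()-m[(d>=rr)&(d<rr+3)].sum()
                if best is None or v>best[0]: best=(v,x,y,rr)
    return best
pt=[(222,206),(198,208),(174,210),(150,212),(394,222),(378,282)]
ps=[(320,175),(330,156),(339,138),(347,121),(199,328),(157,274)]
for a,b in zip(pt,ps):
    A=circ(T,a,12);B=circ(S,b,12.5)
    print(A[1:],B[1:],*tri((T,A[1:3]),(S,B[1:3])))
print("grip",*tri((T,(196,240)),(S,(300,120))))
print("ring",*tri((T,(384.5,252.5)),(S,(180,304))), atz(T,(384.5,252.5),.026))
print("chalk",atz(T,(299,284),.02))
cv2.imwrite("pics/c1.png",np.hstack([cv2.resize(T["img"][165:265,110:310,::-1],(800,400),interpolation=2)[:, :400*2]]))
cv2.imwrite("pics/c2.png",cv2.resize(S["img"][85:265,250:410,::-1],(533,600),interpolation=2))
E
```

```text
(np.float64(221.0), np.float64(204.0), np.float64(11.5)) (np.float64(320.5), np.float64(173.0), np.float64(12.0)) [0.5984 0.1748 0.1151] 0.0013082690853360428
(np.float64(198.0), np.float64(207.0), np.float64(11.5)) (np.float64(332.5), np.float64(156.5), np.float64(14.0)) [0.5934 0.234  0.1113] 0.0026364245905641757
(np.float64(174.0), np.float64(209.0), np.float64(11.5)) (np.float64(341.5), np.float64(139.5), np.float64(14.0)) [0.5866 0.2918 0.1144] 0.0021366828939511535
(np.float64(150.0), np.float64(211.5), np.float64(12.0)) (np.float64(343.5), np.float64(122.0), np.float64(14.0)) [0.5718 0.3419 0.1263] 0.005836528648565179
(np.float64(394.0), np.float64(222.5), np.float64(10.5)) (np.float64(198.0), np.float64(327.0), np.float64(13.5)) [ 0.5662 -0.2683  0.0489] 0.0007444948385634126
(np.float64(378.5), np.float64(282.0), np.float64(11.0)) (np.float64(156.5), np.float64(273.5), np.float64(12.5)) [ 0.412 -0.227  0.052] 0.001038551606889182
grip [0.5074 0.2181 0.2051] 0.00020621589422578832
ring [ 0.4889 -0.2488  0.0192] 0.0004760248095765732 [ 0.4886 -0.2476  0.026 ]
chalk [ 0.4024 -0.0234  0.02  ]
```

View pics/c1.png

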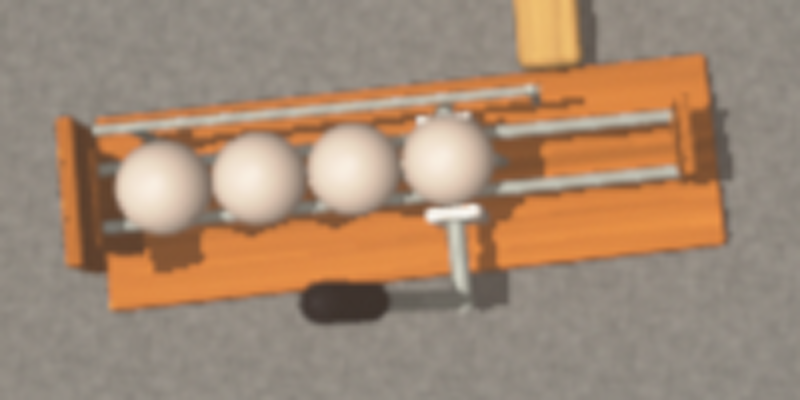

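View pics/c2.png

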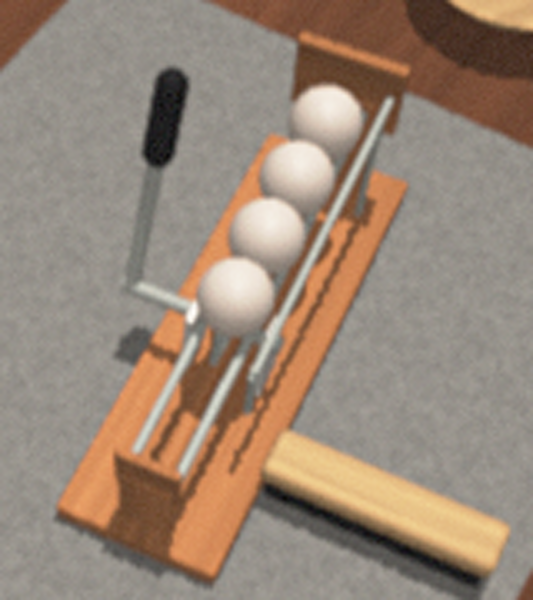

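Crop 1 shows the balls at crop pixels (448,159), (353,168), (257,178) and (161,187), the grip at (344,302) and the stop-plate top at (683,136). Crop 2 shows the balls at (235,298), (267,235), (298,178) and (327,121), the grip at (165,118) and the plate top at about (150,464).

```bash
python3 - <<'E'
from h import *
T,S=load("top0.npz"),load("scene0.npz")
t=lambda x,y:(T,((x+.5)/4-.5+110,(y+.5)/4-.5+165)); k=160/533
s=lambda x,y:(S,((x+.5)*k-.5+250,(y+.5)*.3-.5+85))
B=[tri(t(*a),s(*b)) for a,b in zip([(448,159),(353,168),(257,178),(161,187)],[(235,298),(267,235),(298,178),(327,121)])]
for b in B:print(*b)
P=np.array([b[0] for b in B]);c=P.mean(0);u=np.linalg.svd(P-c)[2][0];u*=np.sign(u[1]);print("dir",u,"slope",np.arcsin(u[2]))
y=np.array([u[0],u[1],0]);y/=np.linalg.norm(y);x=np.array([y[1],-y[0],0]);print("yaw",np.arctan2(-y[0],y[1]))
l=P.mean(0)-y*.0865
G,e=tri(t(344,302),s(165,118));print("grip",G,e,"in disp",(G-l)@x,(G-l)@y)
pl,e=tri(t(683,136),s(150,464));print("plate",pl,e,"in disp",(pl-l)@x,(pl-l)@y)
pz=atz(*t(683,136),.109);print(pz,(pz-l)@x,(pz-l)@y)
n=l+y*((pz-l)@y+.0326);print("lead",l,"nest",n, "lead z expected",.102+.09*((l-n)@y))
print("x",x,"y",y)
E
```

```text
[0.5981 0.1739 0.1115] 0.0010275118294088385
[0.5907 0.2309 0.119 ] 0.0008844465967871697
[0.5835 0.2889 0.1214] 0.0005458393300633909
[0.5763 0.345  0.1285] 0.00045397986063605464
dir [-0.1254  0.9878  0.0922] slope 0.09237817844687592
yaw 0.12624607010187236
grip [0.5063 0.2184 0.2043] 0.0008843860510745964 in disp -0.08541632200154722 0.055697238825916484
plate [0.617  0.0295 0.1003] 0.00047055823804405234 in disp 0.0006451094433908913 -0.1456436292997478
[0.6163 0.0298 0.109 ] 1.1750297552817063e-05 -0.14525634883912714
lead [0.598  0.1739 0.1201] nest [0.6122 0.0621 0.1201] lead z expected 0.11213907139552144
x [0.992  0.1259 0.    ] y [-0.1259  0.992   0.    ]
```

```bash
cat > g.py <<'E'
import sys,json
from h import *
from station import ctrl, viewer, job, read_state
from scipy.spatial.transform import Rotation as R
def main(x,y,z,psi):
    s=read_state();r=R.from_quat(s["eef_rot"])
    T=R.from_matrix(np.array([[np.cos(psi),np.sin(psi),0],[np.sin(psi),-np.cos(psi),0],[0,0,-1]]))
    print("t",round(s["t"],2),"ee",s["ee_pos"],"F",s["force"],"w",s["width"],"| shift",r.inv().apply(np.array([x,y,z])-s["ee_pos"]),"turn",(r.inv()*T).as_rotvec(),"q",s["joint_positions"])
main(*map(float,sys.argv[1:]))
E
python3 g.py .498 .287 .31 1.697
```

```text
t 0.1 ee [ 0.1508 -0.5286  0.2308] F [-0.036  -0.8459 -0.1523] w 0.08543691507970054 | shift [ 0.5576 -0.6892 -0.0784] turn [-0.0008 -0.0008 -1.4192] q [-1.3776  0.3512  1.6524 -0.      1.1391 -0.0846]
```

{"api": "jog_arm", "payload": {
  "deltas": [
    [[0, 0, -0.04, 0, 0, 0], [0.05, -0.05, -0.078, 0, 0, -0.12], [0.557, -0.689, -0.078, 0, 0, -1.419], [0.557, -0.689, -0.078, 0, 0, -1.419], [0.557, -0.689, -0.078, 0, 0, -1.419], [0.557, -0.689, -0.078, 0, 0, -1.419], [0.557, -0.689, -0.078, 0, 0, -1.419], [0.557, -0.689, -0.078, 0, 0, -1.419], [0.557, -0.689, -0.078, 0, 0, -1.419], [0.557, -0.689, -0.078, 0, 0, -1.419]]
  ],
  "finger_gap": 0
}}

```text
t: 0.93
ee_pos: [0.2977, -0.1876, 0.2982]
eef_rot: [0.764, 0.645, 0.0, 0.0]
force: [0.8, -1.2, -0.2]
width: -0.0
finger_force: 0.0
```

```bash
python3 g.py .498 .287 .31 1.697
```

```text
t 0.93 ee [ 0.2977 -0.1876  0.2982] F [ 0.8026 -1.1959 -0.2152] w -4.696689449068006e-07 | shift [ 0.5014  0.1184 -0.0118] turn [ 0.0002  0.0001 -0.2937] q [-0.6949 -0.1077  2.0078  0.0001  1.2413 -0.5274]
```

{"api": "jog_arm", "payload": {
  "deltas": [
    [[0.48, 0.118, -0.012, 0, 0, -0.28], [0.48, 0.118, -0.012, 0, 0, -0.28], [0.48, 0.118, -0.012, 0, 0, -0.28], [0.48, 0.118, -0.012, 0, 0, -0.28], [0.48, 0.118, -0.012, 0, 0, -0.28], [0.48, 0.118, -0.012, 0, 0, -0.28], [0.48, 0.118, -0.012, 0, 0, -0.28], [0.48, 0.118, -0.012, 0, 0, -0.28], [0.48, 0.118, -0.012, 0, 0, -0.28], [0.48, 0.118, -0.012, 0, 0, -0.28]]
  ]
}}

```text
t: 1.77
ee_pos: [0.4655, 0.1941, 0.3081]
eef_rot: [0.668, 0.744, -0.0, -0.0]
force: [0.7, -1.0, -0.1]
width: -0.0
finger_force: 0.0
```

{"api": "jog_arm", "payload": {
  "deltas": [
    [[0, 0, 0, 0, 0, 0], [0, 0, 0, 0, 0, 0], [0, 0, 0, 0, 0, 0], [0, 0, 0, 0, 0, 0]]
  ]
}}

```text
t: 2.1
ee_pos: [0.4649, 0.1908, 0.3083]
eef_rot: [0.669, 0.744, -0.0, -0.0]
force: [-0.0, -0.1, -0.9]
width: -0.0001
finger_force: 0.0
```

```bash
python3 g.py .498 .287 .2 1.697
```

```text
t 2.1 ee [0.4649 0.1908 0.3083] F [-0.0482 -0.14   -0.8722] w -5.746869341215731e-05 | shift [0.0922 0.0431 0.1082] turn [-0.0004  0.0002 -0.0202] q [ 0.2969  0.1911  1.6692 -0.0002  1.2817  0.1909]
```

{"api": "jog_arm", "payload": {
  "deltas": [
    [[0.092, 0.043, 0, 0, 0, -0.02], [0.092, 0.043, 0, 0, 0, -0.02], [0.092, 0.043, 0, 0, 0, -0.02], [0.092, 0.043, 0.04, 0, 0, -0.02], [0.092, 0.043, 0.108, 0, 0, -0.02], [0.092, 0.043, 0.108, 0, 0, -0.02], [0.092, 0.043, 0.108, 0, 0, -0.02], [0.092, 0.043, 0.108, 0, 0, -0.02], [0.092, 0.043, 0.108, 0, 0, -0.02]]
  ]
}}

```text
t: 2.85
ee_pos: [0.4993, 0.2876, 0.2027]
eef_rot: [0.661, 0.75, 0.001, 0.001]
force: [-0.7, 0.2, 1.9]
width: 0.0001
finger_force: 0.0
```

```bash
python3 g.py .498 .287 .2 1.697
python3 - <<'E'
from h import *
from station import ctrl, viewer, job, read_state
s=viewer.snapshot("scene");np.savez("scene1.npz",**s)
cv2.imwrite("pics/d1.png",cv2.resize(s["img"][60:260,220:420,::-1],(600,600),interpolation=2))
E
```

```text
t 2.85 ee [0.4993 0.2876 0.2027] F [-0.6872  0.1833  1.8629] w 0.0001379245079190431 | shift [-0.0004 -0.0013  0.0027] turn [ 0.0029 -0.0009 -0.0003] q [ 0.4418  0.4267  1.6145 -0.      1.0974  0.3159]
```

View pics/d1.png

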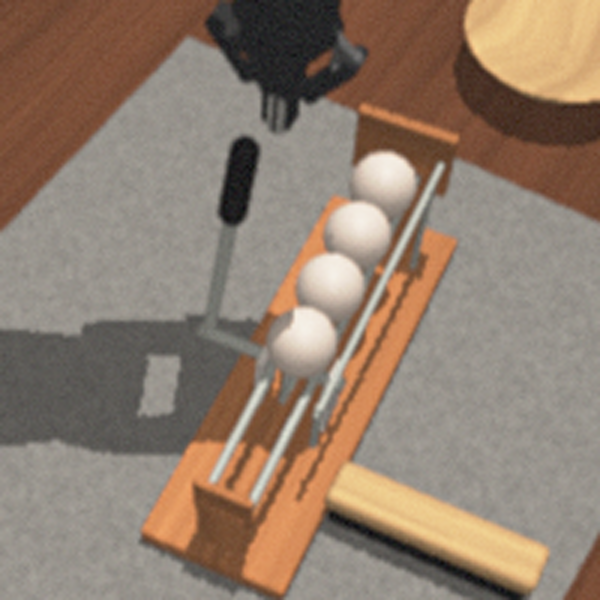

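The fingers stand closed, uphill of the grip (grip at crop pixel (240,180), fingertips at (280,125)) and in line with it. I'll push along tool -x.

{"api": "jog_arm", "payload": {
  "deltas": [
    [[-0.02, 0, 0, 0, 0, 0], [-0.035, 0, 0, 0, 0, 0], [-0.05, 0, 0, 0, 0, 0], [-0.06, 0, 0, 0, 0, 0], [-0.07, 0, 0, 0, 0, 0], [-0.08, 0, 0, 0, 0, 0], [-0.09, 0, 0, 0, 0, 0], [-0.1, 0, 0, 0, 0, 0], [-0.11, 0, 0, 0, 0, 0], [-0.11, 0, 0, 0, 0, 0]]
  ]
}}

```text
t: 3.73
ee_pos: [0.5127, 0.1783, 0.2021]
eef_rot: [0.661, 0.75, 0.001, 0.0]
force: [-3.4, 6.0, 5.0]
width: -0.0
finger_force: 3.3
```

```bash
python3 g.py .5153 .151 .2 1.697
```

```text
t 3.73 ee [0.5127 0.1783 0.2021] F [-3.3863  6.0242  5.0183] w -4.067948605531579e-05 | shift [-0.0274 -0.0009  0.0021] turn [ 0.0023 -0.0012 -0.0004] q [0.2484 0.3691 1.7031 0.0011 1.0669 0.1221]
```

{"api": "jog_arm", "payload": {
  "deltas": [
    [[-0.01, 0, 0, 0, 0, 0], [-0.016, 0, 0, 0, 0, 0], [-0.02, 0, 0, 0, 0, 0], [-0.02, 0, 0, 0, 0, 0]]
  ]
}}

```text
t: 4.07
ee_pos: [0.515, 0.1593, 0.2013]
eef_rot: [0.661, 0.75, 0.001, -0.0]
force: [-1.6, 7.2, -1.3]
width: 0.0002
finger_force: 3.4
```

{"api": "jog_arm", "payload": {
  "deltas": [
    [[-0.003, 0, 0, 0, 0, 0], [-0.005, 0, 0, 0, 0, 0], [-0.005, 0, 0, 0, 0, 0]]
  ]
}}

```text
t: 4.32
ee_pos: [0.5156, 0.1548, 0.2012]
eef_rot: [0.661, 0.75, 0.001, -0.0]
force: [-1.2, 7.3, -2.6]
width: 0.0
finger_force: 3.4
```

{"api": "jog_arm", "payload": {
  "deltas": [
    [[-0.003, 0, 0, 0, 0, 0], [-0.004, 0, 0, 0, 0, 0], [-0.004, 0, 0, 0, 0, 0]]
  ]
}}

```text
t: 4.57
ee_pos: [0.5161, 0.151, 0.2012]
eef_rot: [0.661, 0.75, 0.001, -0.0]
force: [-0.4, 7.5, -3.1]
width: 0.0003
finger_force: 3.4
```

{"api": "jog_arm", "payload": {
  "deltas": [
    [[-0.002, 0, 0, 0, 0, 0], [-0.004, 0, 0, 0, 0, 0], [-0.004, 0, 0, 0, 0, 0]]
  ]
}}

```text
t: 4.82
ee_pos: [0.5164, 0.1484, 0.2011]
eef_rot: [0.661, 0.75, 0.002, -0.001]
force: [-1.3, 18.4, -4.0]
width: -0.0003
finger_force: 8.0
```

```bash
python3 - <<'E'
from h import *
from station import ctrl, viewer, job, read_state
s=viewer.snapshot("scene");np.savez("scene2.npz",**s)
cv2.imwrite("pics/d2.png",cv2.resize(s["img"][60:260,220:420,::-1],(600,600),interpolation=2))
E
```

```text
(no output)
```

View pics/d2.png

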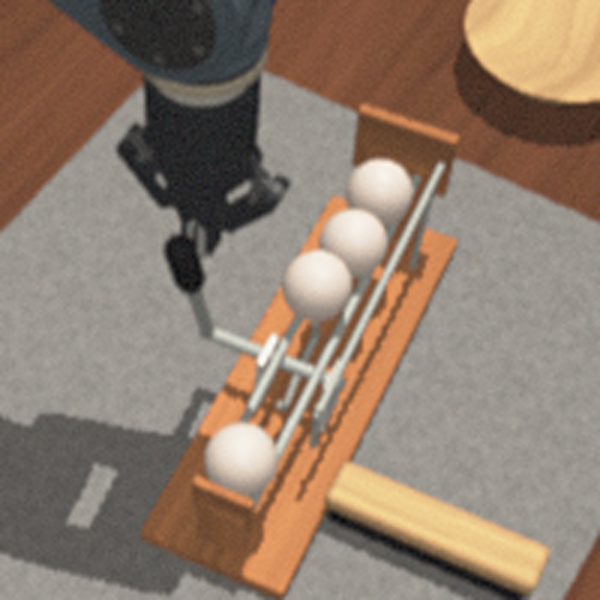

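The force jumped to 18 N, so the lever is at its stop. The freed ball is already at the nest, at crop pixel (240,458), and the other three are held. Now I'll back off uphill to let the lever follow home.

{"api": "jog_arm", "payload": {
  "deltas": [
    [[0.015, 0, 0, 0, 0, 0], [0.03, 0, 0, 0, 0, 0], [0.045, 0, 0, 0, 0, 0], [0.06, 0, 0, 0, 0, 0], [0.075, 0, 0, 0, 0, 0], [0.09, 0, 0, 0, 0, 0], [0.105, 0, 0, 0, 0, 0], [0.12, 0, 0, 0, 0, 0], [0.14, 0, 0, 0, 0, 0], [0.14, 0, 0, 0, 0, 0]]
  ]
}}

```text
t: 5.7
ee_pos: [0.4986, 0.2875, 0.2014]
eef_rot: [0.66, 0.751, 0.001, 0.0]
force: [0.1, -0.3, -0.9]
width: 0.0002
finger_force: 0.0
```

{"api": "jog_arm", "payload": {
  "deltas": [
    [[0, 0, -0.04, 0, 0, 0], [0, 0, -0.08, 0, 0, 0], [0, 0, -0.11, 0, 0, 0], [0, 0, -0.11, 0, 0, 0], [0, 0, -0.11, 0, 0, 0], [0, 0, -0.11, 0, 0, 0], [0, 0, -0.11, 0, 0, 0], [0, 0, -0.11, 0, 0, 0]]
  ],
  "finger_gap": 0.085
}}

```text
t: 6.37
ee_pos: [0.4983, 0.2846, 0.3092]
eef_rot: [0.661, 0.75, -0.001, -0.0]
force: [-0.6, 0.3, 0.2]
width: 0.0848
finger_force: 0.0
```

```bash
python3 - <<'E'
from h import *
from station import ctrl, viewer, job, read_state
for n in("scene","top"):
    s=viewer.snapshot(n);np.savez(n+"3.npz",**s)
    if n=="scene":a=cv2.resize(s["img"][60:260,220:420,::-1],(400,400),interpolation=2)
    else:b=cv2.resize(s["img"][150:250,200:300,::-1],(400,400),interpolation=2)
cv2.imwrite("pics/d3.png",np.hstack([a,b]))
E
python3 g.py .6122 .0621 .31 1.697
```

```text
t 6.47 ee [0.4984 0.2847 0.3095] F [ 0.405  -0.1583 -0.0241] w 0.08463397338041134 | shift [-0.2352  0.0847 -0.0005] turn [-0.0013  0.0005  0.0007] q [ 0.4379  0.3292  1.4859 -0.0001  1.3278  0.311 ]
```

View pics/d3.png

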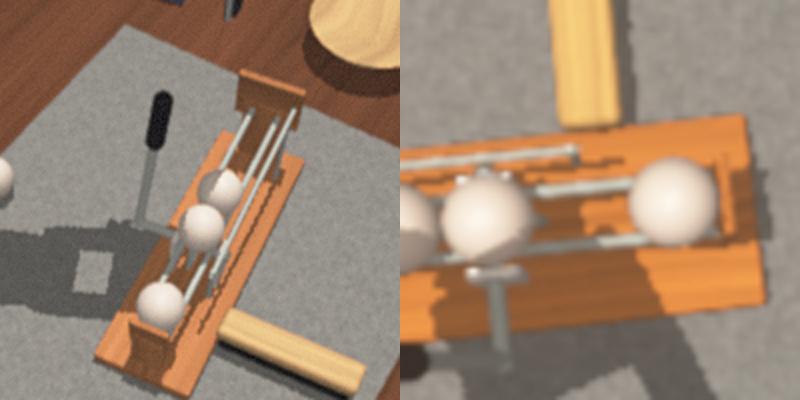

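The left half shows only two balls in the queue, and there's a white object at its left edge, around (0,180). I need the full picture.

```bash
python3 - <<'E'
from h import *
a=load("scene3.npz")["img"][:,:,::-1];b=load("top3.npz")["img"][:,:,::-1]
cv2.imwrite("pics/d4.png",np.hstack([cv2.resize(a,(400,300),interpolation=3),cv2.resize(b,(400,300),interpolation=3)]))
E
```

```text
(no output)
```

View pics/d4.png

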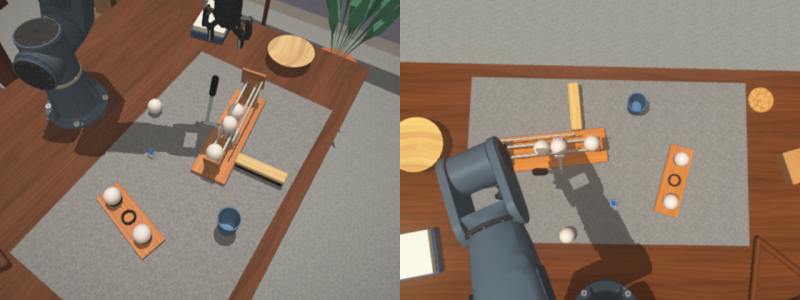

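A ball has come off the dispenser onto the table, at full-size top pixel (234,329) and scene pixel (216,148). Two balls remain in the queue and one is at the nest. I'll check where the stray ball is and whether it's still rolling.

```bash
cat > b.py <<'E'
from h import *
def blobs(s,z,rmin=6):
    hsv=cv2.cvtColor(s["img"],cv2.COLOR_RGB2HSV)
    m=((hsv[...,1]<70)&(hsv[...,2]>140)).astype(np.uint8)
    m=cv2.morphologyEx(m,cv2.MORPH_OPEN,np.ones((5,5),np.uint8))
    n,_,st,c=cv2.connectedComponentsWithStats(m)
    return [(c[i],st[i,4]) for i in range(1,n) if 150<st[i,4]<2500]
E
python3 - <<'E'
from b import *
from station import ctrl, viewer, job, read_state
l=np.array([.598,.1739]);y=np.array([-.1259,.992]);x=np.array([.992,.1259])
def rep(n,s):
    for c,a in blobs(s,0):
        p=atz(s,c,.0286); 
        if .2<p[0]<.8 and abs(p[1])<.5: q=p[:2]-l;print(n,c,a,p[:2],"disp",q@x,q@y)
rep("top3",load("top3.npz"))
rep("sc3",load("scene3.npz"))
rep("top4",viewer.snapshot("top"));print(read_state()["t"])
E
```

```text
top3 [267.8697 200.2527] 376 [0.621  0.0628] disp 0.008812806812323335 -0.11310388111702539
top3 [220.954  203.9153] 413 [0.6088 0.1866] disp 0.01231624819949512 0.011197930521619891
top3 [197.6188 206.5457] 383 [0.6006 0.2478] disp 0.011913053000326834 0.07297405390713575
top3 [393.871  222.2815] 341 [ 0.5687 -0.2723] disp -0.08521009284210324 -0.43894898128631615
top3 [250.4486 252.9257] 350 [0.4812 0.1054] disp -0.12446174869542191 -0.05328472826028606
top3 [117.6433 276.5124] 726 [0.4144 0.4477] disp -0.14771061433904917 0.2947051362896061
top3 [378.5977 281.8247] 348 [ 0.4119 -0.2313] disp -0.23561546661511235 -0.3785088420882779
sc3 [325.5223 164.1369] 716 [0.5672 0.2638] disp -0.019210964543756932 0.09302564081576178
sc3 [266.3203 195.5327] 306 [0.4906 0.0927] disp -0.11673669558340224 -0.06700310903665672
sc3 [300.4797 211.509 ] 444 [0.5899 0.1008] disp -0.01722664475177508 -0.07150407613086601
sc3 [198.1225 326.5283] 547 [ 0.5588 -0.266 ] disp -0.09430150133686986 -0.43139498148616146
sc3 [207.5114 392.875 ] 176 [ 0.6591 -0.3582] disp -0.0063649265922411866 -0.5355120539979634
top4 [267.8697 200.2527] 376 [0.621  0.0628] disp 0.008812806812323335 -0.11310388111702539
top4 [220.9662 203.9396] 414 [0.6087 0.1865] disp 0.012248307291889386 0.011172054420296578
top4 [197.624  206.5431] 383 [0.6006 0.2478] disp 0.011918490996493655 0.07295977219453553
top4 [393.8441 222.2971] 340 [ 0.5687 -0.2722] disp -0.08524333519187513 -0.43887246740350305
top4 [250.3846 252.9687] 351 [0.4811 0.1055] disp -0.12455497816539185 -0.05310716957957427
top4 [117.5097 276.5706] 722 [0.4142 0.448 ] disp -0.14782220790569092 0.2950579197090323
top4 [378.5517 281.8333] 348 [ 0.4119 -0.2312] disp -0.23562436197554631 -0.378386017824619
6.5167
```

```bash
python3 - <<'E'
from b import *
from station import ctrl, viewer, job, read_state
l=np.array([.598,.1739]);y=np.array([-.1259,.992]);x=np.array([.992,.1259])
def f(s,c,w=25):
    c=np.int32(c);r=s["img"][c[1]-w:c[1]+w,c[0]-w:c[0]+w]
    g=cv2.cvtColor(cv2.resize(r,None,fx=4,fy=4,interpolation=2),cv2.COLOR_RGB2GRAY)
    k=cv2.HoughCircles(g,cv2.HOUGH_GRADIENT,2,400,param1=120,param2=15,minRadius=35,maxRadius=60)
    if k is None:return None
    k=k[0,0];return (k[:2]+.5)/4-.5+c-w,k[2]/4
for n,s in(("3",load("top3.npz")),("now",viewer.snapshot("top"))):
    k=f(s,(234,329));p=atz(s,k[0],.0286);q=p[:2]-l;print("top",n,k,p,"disp",q@x,q@y)
for n,s in(("3",load("scene3.npz")),("now",viewer.snapshot("scene"))):
    k=f(s,(216,148));p=atz(s,k[0],.0286);q=p[:2]-l;print("scene",n,k,p,"disp",q@x,q@y)
print(read_state()["t"])
E
```

```text
top 3 (array([232.375, 329.875]), np.float32(10.1)) [0.2833 0.1468 0.0286] disp -0.31556555254568974 0.01271276110195407
top now (array([234.875, 329.875]), np.float32(12.15)) [0.2834 0.1404 0.0286] disp -0.31628073013293595 0.006328454784204768
scene 3 (array([216.375, 148.375]), np.float32(10.2)) [0.286  0.1443 0.0286] disp -0.3132287373997418 0.009930065443788723
scene now (array([213.375, 146.875]), np.float32(9.75)) [0.2757 0.1439 0.0286] disp -0.3235099885779593 0.010839367932930919
6.6167
```

```bash
python3 - <<'E'
from b import *
from station import ctrl, viewer, job, read_state
def f(s,c,w=16):
    c=np.int32(c);r=s["img"][c[1]-w:c[1]+w,c[0]-w:c[0]+w].astype(int)
    m=(r.min(2)>95)&(r[...,0]>r[...,2]+8)  # warm white vs. grey mat
    yy,xx=np.nonzero(m);return np.array([xx.mean(),yy.mean()])+c-w,m.sum()
for s0,n,c in(("top3.npz","top",(234,330)),):
    k=f(load(s0),c);print(k,atz(load(s0),k[0],.0286))
k=f(load("scene3.npz"),(216,148));print("t~6.37",k,atz(load("scene3.npz"),k[0],.0286))
for i in range(5):
    t=read_state()["t"];s=viewer.snapshot("scene");k=f(s,(213,146));print(t,k,atz(s,k[0],.0286))
s=viewer.snapshot("top");k=f(s,(234,330));print(k,atz(s,k[0],.0286))
E
```

```text
(array([232.7025, 327.3   ]), np.int64(800)) [0.2898 0.1461 0.0286]
t~6.37 (array([218.7584, 148.6144]), np.int64(625)) [0.2921 0.1473 0.0286]
6.6167 (array([216.4096, 147.5284]), np.int64(564)) [0.2842 0.1467 0.0286]
6.6667 (array([216.4593, 147.4394]), np.int64(553)) [0.2841 0.1471 0.0286]
6.7167 (array([216.4662, 147.2722]), np.int64(562)) [0.2838 0.1475 0.0286]
6.7667 (array([216.4268, 147.4409]), np.int64(567)) [0.2841 0.147  0.0286]
6.8167 (array([216.3529, 147.2888]), np.int64(561)) [0.2836 0.1473 0.0286]
(array([232.6162, 327.5981]), np.int64(826)) [0.2891 0.1463 0.0286]
```

```bash
python3 - <<'E'
from b import *
from station import ctrl, viewer, job, read_state
s0=load("scene3.npz");c=np.array((216,148))
tpl=cv2.resize(s0["img"][c[1]-14:c[1]+15,c[0]-14:c[0]+15],None,fx=4,fy=4,interpolation=2)
def off(s):
    r=cv2.resize(s["img"][c[1]-34:c[1]+35,c[0]-34:c[0]+35],None,fx=4,fy=4,interpolation=2)
    m=cv2.matchTemplate(r,tpl,cv2.TM_CCOEFF_NORMED);_,v,_,p=cv2.minMaxLoc(m);return np.array(p)/4-20,v
for i in range(4):
    t=read_state()["t"];s=viewer.snapshot("scene");o,v=off(s);print(t,o,v,atz(s,c+o,.0286)-atz(s,c,.0286))
t=read_state()["t"];s=viewer.snapshot("top");np.savez("top5.npz",**s)
a=load("top3.npz");c=np.array((234,329))
tpl=cv2.resize(a["img"][c[1]-14:c[1]+15,c[0]-14:c[0]+15],None,fx=4,fy=4,interpolation=2)
o,v=off(s);print("top",t,o,v,atz(s,c+o,.0286)-atz(s,c,.0286))
# warm/bright pixels near
for d in range(-14,15,2):print([int(x) for x in s["img"][329+d,215:256:2].astype(int).mean(1)])
E
```

```text
6.9167 [-3.   -0.75] 0.9677122235298157 [-0.0087 -0.0025  0.    ]
6.9667 [-3.   -0.75] 0.9676920175552368 [-0.0087 -0.0025  0.    ]
7.0167 [-3.   -0.75] 0.9683915972709656 [-0.0087 -0.0025  0.    ]
7.0667 [-3.   -0.75] 0.9679293632507324 [-0.0087 -0.0025  0.    ]
top 7.1167 [0.5 2.5] 0.9718777537345886 [-0.0063 -0.0015  0.    ]
[148, 144, 145, 142, 148, 144, 151, 144, 146, 147, 148, 149, 149, 146, 140, 143, 149, 143, 139, 145, 150]
[144, 139, 139, 144, 148, 144, 149, 149, 147, 145, 146, 145, 150, 149, 143, 147, 150, 143, 142, 143, 145]
[150, 148, 146, 149, 147, 142, 148, 149, 145, 142, 116, 102, 111, 123, 143, 144, 145, 143, 146, 145, 148]
[145, 150, 148, 144, 142, 142, 143, 139, 132, 129, 122, 113, 98, 92, 93, 108, 139, 144, 145, 141, 145]
[151, 148, 147, 147, 148, 144, 145, 163, 174, 175, 169, 155, 133, 105, 89, 90, 126, 146, 149, 146, 146]
[150, 145, 147, 147, 146, 153, 183, 198, 204, 203, 197, 185, 165, 137, 104, 91, 98, 146, 147, 147, 147]
[151, 147, 140, 142, 148, 181, 208, 218, 221, 219, 214, 204, 187, 161, 126, 95, 91, 127, 147, 151, 147]
[149, 146, 142, 140, 156, 204, 222, 229, 230, 229, 224, 215, 201, 178, 142, 99, 93, 129, 143, 146, 149]
[145, 147, 146, 146, 173, 216, 229, 235, 239, 239, 232, 223, 209, 188, 152, 104, 92, 132, 154, 148, 145]
[145, 149, 148, 143, 177, 220, 232, 238, 245, 244, 236, 226, 213, 191, 156, 103, 93, 141, 150, 143, 142]
[145, 152, 148, 143, 167, 218, 232, 237, 240, 239, 235, 226, 212, 189, 151, 97, 118, 146, 147, 146, 142]
[147, 148, 147, 144, 144, 202, 228, 234, 236, 235, 230, 222, 207, 180, 130, 116, 142, 145, 146, 146, 147]
[148, 143, 144, 146, 143, 163, 213, 226, 229, 228, 223, 213, 193, 157, 126, 131, 138, 136, 139, 140, 146]
[87, 91, 92, 92, 91, 93, 138, 197, 214, 214, 206, 189, 150, 102, 92, 92, 91, 91, 100, 101, 104]
[84, 83, 84, 84, 85, 84, 84, 99, 141, 146, 137, 113, 89, 85, 85, 85, 86, 85, 85, 85, 85]
```

The stray ball has stopped at the edge of the mat, near (0.28, 0.14). I'll place the freed ball first, then put the stray back on the track.

```bash
python3 - <<'E'
from b import *
T=load("top3.npz");S=load("scene3.npz")
print("nest top",atz(T,(267.87,200.25),.102))
# d3 right crop: (674,200)->; left crop (161,303)
tp=((674-400+.5)/4-.5+200,(200+.5)/4-.5+150);sp=((161+.5)/2-.5+220,(303+.5)/2-.5+60)
print(tp,sp,*tri((T,tp),(S,sp)))
print("stray",atz(load("top5.npz"),(234.3,332),.0286))
E
```

```text
nest top [0.6125 0.0609 0.102 ]
(268.125, 199.625) (300.25, 211.25) [0.6127 0.0597 0.11  ] 0.0005761846557429016
stray [0.2781 0.1417 0.0286]
```

{"api": "jog_arm", "payload": {
  "deltas": [
    [[-0.235, 0.085, 0, 0, 0, 0], [-0.235, 0.085, 0, 0, 0, 0], [-0.235, 0.085, 0, 0, 0, 0], [-0.235, 0.085, 0, 0, 0, 0], [-0.235, 0.085, 0, 0, 0, 0], [-0.235, 0.085, 0, 0, 0, 0], [-0.235, 0.085, 0, 0, 0, 0], [-0.235, 0.085, 0, 0, 0, 0], [-0.235, 0.085, 0, 0, 0, 0], [-0.235, 0.085, 0, 0, 0, 0]]
  ],
  "finger_gap": 0.085
}}

```text
t: 8.0
ee_pos: [0.6123, 0.0636, 0.3104]
eef_rot: [0.66, 0.751, 0.0, -0.0]
force: [0.4, -0.8, 0.4]
width: 0.0848
finger_force: 0.0
```

```bash
python3 g.py .6125 .0615 .079 1.697
```

```text
t 8.0 ee [0.6123 0.0636 0.3104] F [ 0.3734 -0.8332  0.3703] w 0.08484431106286455 | shift [-0.0021 -0.0001  0.2314] turn [-0.     -0.0002  0.0019] q [ 0.0277  0.4094  1.3699  0.0002  1.3623 -0.1004]
```

{"api": "jog_arm", "payload": {
  "deltas": [
    [[-0.002, 0, 0.04, 0, 0, 0], [-0.002, 0, 0.08, 0, 0, 0], [-0.002, 0, 0.12, 0, 0, 0], [-0.002, 0, 0.15, 0, 0, 0], [-0.002, 0, 0.18, 0, 0, 0], [-0.002, 0, 0.2, 0, 0, 0], [-0.002, 0, 0.22, 0, 0, 0], [-0.002, 0, 0.231, 0, 0, 0], [-0.002, 0, 0.231, 0, 0, 0], [-0.002, 0, 0.231, 0, 0, 0]]
  ]
}}

```text
t: 8.83
ee_pos: [0.613, 0.0613, 0.0798]
eef_rot: [0.66, 0.751, 0.0, 0.0]
force: [0.3, -0.7, 0.1]
width: 0.0845
finger_force: 0.0
```

{"api": "jog_arm", "payload": {
  "deltas": [
    [[0, 0, 0, 0, 0, 0], [0, 0, 0, 0, 0, 0], [0, 0, 0, 0, 0, 0], [0, 0, 0, 0, 0, 0], [0, 0, 0, 0, 0, 0], [0, 0, 0, 0, 0, 0], [0, 0, 0, 0, 0, 0]]
  ],
  "finger_gap": 0.03,
  "force": 30
}}

```text
t: 9.42
ee_pos: [0.6113, 0.0604, 0.0807]
eef_rot: [0.661, 0.751, -0.001, -0.001]
force: [-14.3, -1.1, 13.4]
width: 0.0556
finger_force: 30.1
```

```bash
python3 g.py .6125 .0615 .079 1.697
```

```text
t 9.42 ee [0.6113 0.0604 0.0807] F [-14.322   -1.1203  13.4061] w 0.05561902735122 | shift [0.0009 0.0014 0.0017] turn [-0.0038 -0.0001  0.001 ] q [ 0.0228  0.6472  1.5877 -0.0004  0.9105 -0.1041]
```

{"api": "jog_arm", "payload": {
  "deltas": [
    [[0, 0, -0.005, 0, 0, 0], [0, 0, -0.015, 0, 0, 0], [0, 0, -0.03, 0, 0, 0], [0, 0, -0.05, 0, 0, 0], [0, 0, -0.075, 0, 0, 0], [0, 0, -0.1, 0, 0, 0], [0, 0, -0.1, 0, 0, 0], [0, 0, -0.1, 0, 0, 0]]
  ]
}}

```text
t: 10.08
ee_pos: [0.6138, 0.0606, 0.1814]
eef_rot: [0.661, 0.751, 0.001, 0.001]
force: [-0.2, 0.0, -3.4]
width: 0.0558
finger_force: 32.4
```

```bash
python3 g.py .488 -.248 .18 2.88
```

```text
t 10.08 ee [0.6138 0.0606 0.1814] F [-0.1766  0.0223 -3.4277] w 0.05582347679607572 | shift [-0.2902 -0.1639  0.0009] turn [ 0.0032  0.0026 -1.1822] q [ 0.0229  0.5208  1.5216  0.      1.0954 -0.104 ]
```

{"api": "jog_arm", "payload": {
  "deltas": [
    [[-0.29, -0.164, 0, 0, 0, -1.182], [-0.29, -0.164, 0, 0, 0, -1.182], [-0.29, -0.164, 0, 0, 0, -1.182], [-0.29, -0.164, 0, 0, 0, -1.182], [-0.29, -0.164, 0, 0, 0, -1.182], [-0.29, -0.164, 0, 0, 0, -1.182], [-0.29, -0.164, 0, 0, 0, -1.182], [-0.29, -0.164, 0, 0, 0, -1.182], [-0.29, -0.164, 0, 0, 0, -1.182], [-0.29, -0.164, 0, 0, 0, -1.182]]
  ]
}}

```text
t: 10.92
ee_pos: [0.485, -0.2513, 0.1784]
eef_rot: [0.131, 0.991, -0.0, -0.001]
force: [0.4, 1.2, -2.3]
width: 0.0559
finger_force: 32.5
```

{"api": "jog_arm", "payload": {
  "deltas": [
    [[0, 0, 0, 0, 0, 0], [0, 0, 0, 0, 0, 0], [0, 0, 0, 0, 0, 0]]
  ]
}}

```text
t: 11.17
ee_pos: [0.487, -0.2472, 0.1789]
eef_rot: [0.134, 0.991, 0.0, -0.0]
force: [0.3, -0.2, -1.9]
width: 0.0559
finger_force: 32.5
```

```bash
python3 g.py .4888 -.2478 .075 2.88
```

```text
t 11.17 ee [ 0.487  -0.2472  0.1789] F [ 0.2892 -0.1776 -1.942 ] w 0.055905925467053176 | shift [-0.0019 -0.0002  0.1039] turn [ 0.0003 -0.0007 -0.0062] q [-0.5549  0.4048  1.7141  0.0001  1.0235 -1.858 ]
```

{"api": "jog_arm", "payload": {
  "deltas": [
    [[-0.002, 0, 0.04, 0, 0, -0.006], [-0.002, 0, 0.075, 0, 0, -0.006], [-0.002, 0, 0.095, 0, 0, -0.006], [-0.002, 0, 0.104, 0, 0, -0.006], [-0.002, 0, 0.104, 0, 0, -0.006], [-0.002, 0, 0.104, 0, 0, -0.006]]
  ]
}}

```text
t: 11.67
ee_pos: [0.4895, -0.2482, 0.076]
eef_rot: [0.129, 0.992, -0.0, 0.0]
force: [-0.5, -0.8, -1.6]
width: 0.0555
finger_force: 32.6
```

```bash
python3 g.py .4888 -.2478 .028 2.88
python3 - <<'E'
from b import *
from station import ctrl, viewer, job, read_state
s=viewer.snapshot("scene");w=viewer.snapshot("wrist");np.savez("scene6.npz",**s);np.savez("wrist6.npz",**w)
a=cv2.resize(s["img"][240:380,110:250,::-1],(400,400),interpolation=2);b=cv2.resize(w["img"][:,:,::-1],(400,300))
b=np.vstack([b,np.zeros((100,400,3),np.uint8)]);cv2.imwrite("pics/e1.png",np.hstack([a,b]))
T=load("top0.npz");S=load("scene0.npz")
for c in ((393.87,222.28),(378.6,281.82)):print(atz(T,c,.049))
for X in ([.4888,-.2478,.026],[.4888,-.2478,.0963]):print(proj(s,X),proj(w,X))
E
```

```text
t 11.67 ee [ 0.4895 -0.2482  0.076 ] F [-0.5111 -0.7833 -1.5734] w 0.05554087411103129 | shift [0.0008 0.0002 0.048 ] turn [-0.0001  0.0005  0.0026] q [-0.5541  0.5573  1.7744  0.      0.8093 -1.866 ]
[ 0.5672 -0.2674  0.049 ]
[ 0.413 -0.227  0.049]
[179.3454 302.7317] [282.8993 228.9782]
[171.805  292.2978] [283.1892 287.2916]
```

View pics/e1.png

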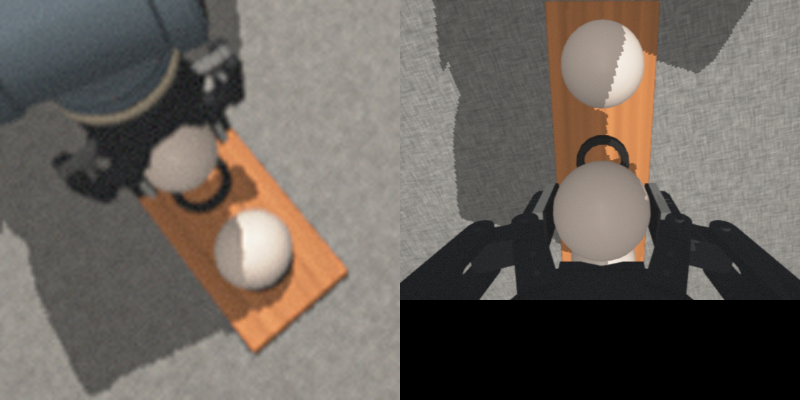

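The left half shows the held ball at crop pixel (181,158), above the ring. The wrist view has the ball at (201.5,211) and the ring column at 202, so they're aligned sideways. Triangulating the held ball next.

```bash
python3 - <<'E'
from b import *
S=load("scene6.npz");W=load("wrist6.npz")
sp=((181+.5)*.35-.5+110,(158+.5)*.35-.5+240)
k=cv2.HoughCircles(cv2.GaussianBlur(cv2.cvtColor(W["img"],cv2.COLOR_RGB2GRAY),(3,3),0),cv2.HOUGH_GRADIENT,1,60,param1=100,param2=20,minRadius=50,maxRadius=80);print(k)
wp=(282.1,295.0);X,e=tri((S,sp),(W,wp));print(X,e)
print(W["K"],W["world_from_camera"])
for z in(.09,.093,.0963):print(z,atz(S,sp,z),atz(W,wp,z))
E
```

```text
[[[283.5  86.5  58.6]
  [283.5 294.5  69.5]]]
[ 0.4938 -0.25    0.0937] 0.00042921019218357826
[[325.5138   0.     282.0082]
 [  0.     325.5138 208.4701]
 [  0.       0.       1.    ]] [[ 0.255   0.924   0.2851  0.4177]
 [ 0.9669 -0.2434 -0.076  -0.2295]
 [-0.0008  0.295  -0.9555  0.2195]
 [ 0.      0.      0.      1.    ]]
0.09 [ 0.4921 -0.25    0.09  ] [ 0.4961 -0.2502  0.09  ]
0.093 [ 0.4934 -0.2504  0.093 ] [ 0.4943 -0.2497  0.093 ]
0.0963 [ 0.4948 -0.2508  0.0963] [ 0.4923 -0.2492  0.0963]
```

```bash
python3 - <<'E'
from b import *
W=load("wrist6.npz");S=load("scene6.npz");u=np.array([.966,-.26,0])
b=atz(W,(283.2,88.5),.049);print("ball_b wrist",b,"-> stand",b-u*.08)
b2=atz(S,((253.5)*.35-.5+110,(249.5)*.35-.5+240),.049);print("ball_b scene",b2,"-> stand",b2-u*.08)
# ring outline: dark pixels column scan in wrist
g=W["img"].astype(int).max(2)
for c in(275,283,291):print(c,[(v,int(g[v,c])) for v in range(180,232,2)])
E
```

```text
ball_b wrist [ 0.409  -0.2267  0.049 ] -> stand [ 0.3317 -0.2059  0.049 ]
ball_b scene [ 0.5659 -0.2683  0.049 ] -> stand [ 0.4886 -0.2475  0.049 ]
275 [(180, 135), (182, 135), (184, 136), (186, 134), (188, 129), (190, 44), (192, 35), (194, 36), (196, 37), (198, 37), (200, 39), (202, 40), (204, 113), (206, 136), (208, 134), (210, 135), (212, 135), (214, 136), (216, 137), (218, 135), (220, 134), (222, 134), (224, 133), (226, 120), (228, 126), (230, 133)]
283 [(180, 129), (182, 130), (184, 128), (186, 128), (188, 123), (190, 29), (192, 29), (194, 34), (196, 34), (198, 37), (200, 37), (202, 73), (204, 129), (206, 128), (208, 133), (210, 127), (212, 129), (214, 130), (216, 128), (218, 129), (220, 131), (222, 133), (224, 128), (226, 121), (228, 129), (230, 132)]
291 [(180, 226), (182, 226), (184, 224), (186, 207), (188, 220), (190, 43), (192, 32), (194, 41), (196, 34), (198, 38), (200, 39), (202, 48), (204, 218), (206, 227), (208, 226), (210, 227), (212, 227), (214, 227), (216, 222), (218, 138), (220, 137), (222, 141), (224, 135), (226, 122), (228, 128), (230, 132)]
```

```bash
python3 - <<'E'
from b import *
W=load("wrist6.npz");u=np.array([.966,-.26,0])
for z in (.026,.022):
    o=atz(W,(283,189.2),z);print("ring via wrist",z,o+u*.024)
i=atz(W,(283,202.3),.026);print("inner",i+u*.017)
# sphere fit: silhouette of held ball in the wrist: exact projection by edge rays, z guesses
M=W["world_from_camera"];r=.0286
def sil(X):
    c=M[:3,3];d=X-c;D=np.linalg.norm(d);d/=D
    a=np.cross(d,[0,0,1]);a/=np.linalg.norm(a);b=np.cross(d,a);t=np.linspace(0,2*np.pi,200)
    s=r/D;P=c+ (D*(1-s*s))*d+ r*np.sqrt(1-s*s)*(np.cos(t)[:,None]*a+np.sin(t)[:,None]*b)
    q=np.array([proj(W,p) for p in P]);return q.min(0),q.max(0)
for X in ([.4888,-.2478,.0963],[.4910,-.2485,.0963],[.4925,-.249,.0945],[.4925,-.249,.0963]):print(X,*sil(np.array(X)))
g=W["img"].astype(int).mean(2)
print("col283",[(v,int(g[v,283])) for v in range(218,240,1)])
print("row295",[(c,int(g[295,c])) for c in list(range(208,224))+list(range(344,356))])
print("col283b",[(v,int(g[v,283])) for v in range(352,376,2)])
E
```

```text
ring via wrist 0.026 [ 0.4869 -0.2474  0.026 ]
ring via wrist 0.022 [ 0.4879 -0.2476  0.022 ]
inner [ 0.4882 -0.2477  0.026 ]
[0.4888, -0.2478, 0.0963] [215.0086 220.4608] [351.4774 361.0453]
[0.491, -0.2485, 0.0963] [215.0692 225.477 ] [350.8434 365.8462]
[0.4925, -0.249, 0.0945] [215.9026 227.4292] [349.5039 365.6464]
[0.4925, -0.249, 0.0963] [215.0538 228.8734] [350.3611 369.1089]
col283 [(218, 90), (219, 87), (220, 91), (221, 91), (222, 94), (223, 87), (224, 93), (225, 106), (226, 112), (227, 115), (228, 121), (229, 119), (230, 123), (231, 123), (232, 125), (233, 128), (234, 128), (235, 131), (236, 132), (237, 133), (238, 130), (239, 132)]
row295 [(208, 27), (209, 31), (210, 29), (211, 33), (212, 27), (213, 38), (214, 80), (215, 111), (216, 125), (217, 130), (218, 128), (219, 130), (220, 134), (221, 135), (222, 135), (223, 135), (344, 132), (345, 130), (346, 128), (347, 128), (348, 126), (349, 113), (350, 82), (351, 41), (352, 29), (353, 30), (354, 29), (355, 29)]
col283b [(352, 145), (354, 142), (356, 141), (358, 140), (360, 140), (362, 139), (364, 131), (366, 150), (368, 162), (370, 157), (372, 58), (374, 36)]
```

{"api": "jog_arm", "payload": {
  "deltas": [
    [[0.003, 0, 0.01, 0, 0, 0], [0.003, 0, 0.02, 0, 0, 0], [0.003, 0, 0.03, 0, 0, 0], [0.003, 0, 0.037, 0, 0, 0], [0.003, 0, 0.041, 0, 0, 0], [0.003, 0, 0.044, 0, 0, 0], [0.003, 0, 0.045, 0, 0, 0], [0.003, 0, 0.045, 0, 0, 0], [0.003, 0, 0.045, 0, 0, 0]]
  ]
}}

```text
t: 12.52
ee_pos: [0.4862, -0.2477, 0.0305]
eef_rot: [0.129, 0.992, -0.0, 0.0]
force: [-0.4, -0.2, -1.7]
width: 0.0555
finger_force: 32.7
```

{"api": "jog_arm", "payload": {
  "deltas": [
    [[0, 0, 0.001, 0, 0, 0], [0, 0, 0.002, 0, 0, 0], [0, 0, 0.002, 0, 0, 0], [0, 0, 0.002, 0, 0, 0]]
  ]
}}

```text
t: 12.85
ee_pos: [0.4867, -0.248, 0.0291]
eef_rot: [0.129, 0.992, -0.0, 0.001]
force: [0.7, 0.7, 5.4]
width: 0.0558
finger_force: 33.2
```

Contact shows as +7 N upward, so the ball is on its seat. I'll open the fingers and rise.

{"api": "jog_arm", "payload": {
  "deltas": [
    [[0, 0, 0, 0, 0, 0], [0, 0, 0, 0, 0, 0], [0, 0, 0, 0, 0, 0], [0, 0, 0, 0, 0, 0], [0, 0, 0, 0, 0, 0], [0, 0, 0, 0, 0, 0]]
  ],
  "finger_gap": 0.085
}}

```text
t: 13.35
ee_pos: [0.486, -0.2476, 0.0283]
eef_rot: [0.129, 0.992, 0.0, -0.0]
force: [1.0, 0.3, 0.8]
width: 0.0851
finger_force: 0.0
```

{"api": "jog_arm", "payload": {
  "deltas": [
    [[0, 0, -0.02, 0, 0, 0], [0, 0, -0.05, 0, 0, 0], [0, 0, -0.09, 0, 0, 0], [0, 0, -0.13, 0, 0, 0], [0, 0, -0.17, 0, 0, 0], [0, 0, -0.21, 0, 0, 0], [0, 0, -0.23, 0, 0, 0], [0, 0, -0.23, 0, 0, 0]]
  ]
}}

```text
t: 14.02
ee_pos: [0.4875, -0.2485, 0.2634]
eef_rot: [0.129, 0.992, -0.002, 0.004]
force: [0.9, 0.0, -0.4]
width: 0.0851
finger_force: 0.0
```

```bash
python3 g.py .278 .142 .26 .126
python3 - <<'E'
from b import *
from station import ctrl, viewer, job, read_state
w=viewer.snapshot("wrist");s=viewer.snapshot("scene");np.savez("w7.npz",**w);np.savez("s7.npz",**s)
X=[.4886,-.2478,.049]
for n,q in(("w",w),("s",s)):
    c=proj(q,X).astype(int);print(n,proj(q,X))
    i=q["img"][max(c[1]-40,0):c[1]+40,c[0]-40:c[0]+40]
    k=cv2.HoughCircles(cv2.resize(cv2.cvtColor(i,cv2.COLOR_RGB2GRAY),None,fx=3,fy=3,interpolation=2),cv2.HOUGH_GRADIENT,1,50,param1=100,param2=20,minRadius=30,maxRadius=120)
    for h in ([] if k is None else k[0][:3]):
        p=(h[:2]+.5)/3-.5+[c[0]-40,max(c[1]-40,0)];print(p,h[2]/3,atz(q,p,.049))
E
```

```text
t 14.02 ee [ 0.4875 -0.2485  0.2634] F [ 0.857   0.0058 -0.4146] w 0.08513154657520741 | shift [0.3023 0.3241 0.0003] turn [0.0101 0.0054 2.7573] q [-0.5565  0.3102  1.6261  0.      1.1972 -1.869 ]
w [283.4581 177.4905]
s [176.9224 299.4259]
[156.1667 274.1667] 12.333333 [ 0.4102 -0.2289  0.049 ]
[176.1667 299.8333] 13.366666 [ 0.4878 -0.2494  0.049 ]
[198.1667 327.1667] 13.5 [ 0.5662 -0.269   0.049 ]
```

The ball is seated: it measures (0.488,-0.249), the midpoint of its neighbours. Now the stray ball goes back onto the track.

```bash
python3 g.py .278 .142 .26 3.267; python3 - <<'E'
from h import *
from station import ctrl, viewer, job, read_state
s=viewer.snapshot("top");g=s["img"].astype(int)
print("row332",[(c,int(g[332,c].mean())) for c in range(218,252,1)])
print("col234",[(v,int(g[v,233].mean())) for v in range(314,348,1)])
# queue
for c in((221,204),(198,207)):
    i=s["img"][c[1]-22:c[1]+22,c[0]-22:c[0]+22]
    k=cv2.HoughCircles(cv2.resize(cv2.cvtColor(i,cv2.COLOR_RGB2GRAY),None,fx=4,fy=4,interpolation=2),cv2.HOUGH_GRADIENT,1,400,param1=100,param2=15,minRadius=38,maxRadius=60)
    if k is not None:
        p=(k[0,0,:2]+.5)/4-.5+np.array(c)-22;X=atz(s,p,.115);q=X[:2]-[.598,.1739];print(p,X,"disp",q@[.992,.1259],q@[-.1259,.992])
E
```

```text
t 14.12 ee [ 0.486  -0.2476  0.2584] F [-0.0848  0.1393 -1.0158] w 0.08532670397046895 | shift [ 0.3006  0.3235 -0.0019] turn [-0.0004  0.0008 -0.3838] q [-0.5566  0.315   1.6319  0.0001  1.1938 -1.869 ]
row332 [(218, 146), (219, 145), (220, 145), (221, 143), (222, 146), (223, 173), (224, 200), (225, 215), (226, 223), (227, 228), (228, 232), (229, 234), (230, 238), (231, 241), (232, 243), (233, 241), (234, 237), (235, 232), (236, 228), (237, 223), (238, 216), (239, 208), (240, 199), (241, 187), (242, 172), (243, 153), (244, 131), (245, 103), (246, 91), (247, 91), (248, 99), (249, 131), (250, 147), (251, 151)]
col234 [(314, 143), (315, 144), (316, 145), (317, 143), (318, 143), (319, 141), (320, 121), (321, 128), (322, 153), (323, 172), (324, 188), (325, 200), (326, 209), (327, 216), (328, 222), (329, 227), (330, 231), (331, 236), (332, 241), (333, 243), (334, 240), (335, 238), (336, 235), (337, 232), (338, 229), (339, 226), (340, 220), (341, 210), (342, 193), (343, 143), (344, 94), (345, 82), (346, 80), (347, 79)]
[222.75 203.  ] [0.602  0.1714 0.115 ] disp 0.003630538718076986 -0.0029457945103295484
[197.  206.5] [0.5921 0.2343 0.115 ] disp 0.0017423724286078721 0.060669684610772386
```

{"api": "jog_arm", "payload": {
  "deltas": [
    [[0.3, 0.323, 0, 0, 0, -0.384], [0.3, 0.323, 0, 0, 0, -0.384], [0.3, 0.323, 0, 0, 0, -0.384], [0.3, 0.323, 0, 0, 0, -0.384], [0.3, 0.323, 0, 0, 0, -0.384], [0.3, 0.323, 0, 0, 0, -0.384], [0.3, 0.323, 0, 0, 0, -0.384], [0.3, 0.323, 0, 0, 0, -0.384], [0.3, 0.323, 0, 0, 0, -0.384], [0.3, 0.323, 0, 0, 0, -0.384]]
  ]
}}

```text
t: 15.0
ee_pos: [0.2879, 0.121, 0.2571]
eef_rot: [-0.062, 0.998, -0.0, -0.001]
force: [2.4, 0.2, 0.6]
width: 0.085
finger_force: 0.0
```

{"api": "jog_arm", "payload": {
  "deltas": [
    [[0.01, 0.01, 0, 0, 0, 0], [0.01, 0.01, 0, 0, 0, 0], [0.01, 0.01, 0, 0, 0, 0]]
  ]
}}

```text
t: 15.25
ee_pos: [0.2781, 0.1288, 0.2574]
eef_rot: [-0.064, 0.998, -0.0, -0.001]
force: [0.2, 0.6, -0.8]
width: 0.0851
finger_force: 0.0
```

```bash
python3 g.py .278 .142 .012 3.267
```

```text
t 15.25 ee [0.2781 0.1288 0.2574] F [ 0.24    0.5898 -0.7539] w 0.0851331109099483 | shift [-0.002   0.0132  0.2454] turn [-0.0005 -0.0017  0.0026] q [ 0.2817 -0.1626  2.1575 -0.0002  1.1484 -1.4171]
```

{"api": "jog_arm", "payload": {
  "deltas": [
    [[-0.002, 0.013, 0, 0, 0, 0], [-0.002, 0.013, 0.04, 0, 0, 0], [-0.002, 0.013, 0.08, 0, 0, 0], [-0.002, 0.013, 0.11, 0, 0, 0], [-0.002, 0.013, 0.14, 0, 0, 0], [-0.002, 0.013, 0.16, 0, 0, 0], [-0.002, 0.013, 0.17, 0, 0, 0], [-0.002, 0.013, 0.17, 0, 0, 0], [-0.002, 0.013, 0.17, 0, 0, 0]]
  ]
}}

```text
t: 16.0
ee_pos: [0.2792, 0.141, 0.0878]
eef_rot: [-0.062, 0.998, -0.0, -0.001]
force: [0.7, -0.2, 0.9]
width: 0.0848
finger_force: 0.0
```

```bash
python3 g.py .278 .142 .012 3.267
python3 - <<'E'
from h import *
from station import ctrl, viewer, job, read_state
w=viewer.snapshot("wrist");print("expect",proj(w,[.278,.142,.0286]))
k=cv2.HoughCircles(cv2.GaussianBlur(cv2.cvtColor(w["img"],cv2.COLOR_RGB2GRAY),(5,5),0),cv2.HOUGH_GRADIENT,1,60,param1=100,param2=20,minRadius=35,maxRadius=80)
for h in ([] if k is None else k[0]):print(h,atz(w,h[:2],.0286))
E
```

```text
t 16.0 ee [0.2792 0.141  0.0878] F [ 0.7408 -0.2459  0.9421] w 0.08480633611000457 | shift [0.0009 0.0012 0.0758] turn [-0.0005 -0.0021 -0.0015] q [ 0.3184  0.197   2.3423 -0.0001  0.6045 -1.3762]
expect [284.2372 225.0248]
[285.5 224.5  42.9] [0.2775 0.1428 0.0286]
[506.5 379.5  53. ] [0.3823 0.3286 0.0286]
```

The wrist camera confirms the stray ball at (0.2775, 0.1428). Descending onto it and gripping.

{"api": "jog_arm", "payload": {
  "deltas": [
    [[0.001, 0.001, 0.025, 0, 0, 0], [0.001, 0.001, 0.05, 0, 0, 0], [0.001, 0.001, 0.065, 0, 0, 0], [0.001, 0.001, 0.075, 0, 0, 0], [0.001, 0.001, 0.075, 0, 0, 0], [0.001, 0.001, 0.075, 0, 0, 0]]
  ]
}}

```text
t: 16.55
ee_pos: [0.2784, 0.1426, 0.0138]
eef_rot: [-0.063, 0.998, 0.0, 0.0]
force: [0.1, -0.9, 0.3]
width: 0.0849
finger_force: 0.0
```

{"api": "jog_arm", "payload": {
  "deltas": [
    [[0, 0, 0, 0, 0, 0], [0, 0, 0, 0, 0, 0], [0, 0, 0, 0, 0, 0], [0, 0, 0, 0, 0, 0], [0, 0, 0, 0, 0, 0], [0, 0, 0, 0, 0, 0], [0, 0, 0, 0, 0, 0]]
  ],
  "finger_gap": 0.03,
  "force": 30
}}

```text
t: 17.13
ee_pos: [0.2786, 0.1426, 0.0142]
eef_rot: [-0.063, 0.998, 0.0, 0.001]
force: [-0.2, -8.2, 13.9]
width: 0.0555
finger_force: 28.7
```

{"api": "jog_arm", "payload": {
  "deltas": [
    [[0, 0, -0.02, 0, 0, 0], [0, 0, -0.05, 0, 0, 0], [0, 0, -0.09, 0, 0, 0], [0, 0, -0.13, 0, 0, 0], [0, 0, -0.17, 0, 0, 0], [0, 0, -0.21, 0, 0, 0], [0, 0, -0.25, 0, 0, 0], [0, 0, -0.25, 0, 0, 0], [0, 0, -0.25, 0, 0, 0]]
  ]
}}

```text
t: 17.88
ee_pos: [0.2784, 0.1429, 0.2651]
eef_rot: [-0.063, 0.998, 0.001, 0.002]
force: [-0.2, -0.8, -2.6]
width: 0.0557
finger_force: 34.3
```

```bash
python3 g.py .580 .316 .26 3.267
```

```text
t 17.88 ee [0.2784 0.1429 0.2651] F [-0.2321 -0.8267 -2.5716] w 0.0557427918997954 | shift [-0.3209  0.1339  0.0068] turn [0.001  0.0049 0.0004] q [ 0.3249 -0.1615  2.1368  0.      1.1613 -1.3717]
```

```bash
python3 - <<'E'
from h import *
T,S=load("top0.npz"),load("scene0.npz")
t=lambda x,y:(T,((x+.5)/4-.5+110,(y+.5)/4-.5+165)); k=160/533
s=lambda x,y:(S,((x+.5)*k-.5+250,(y+.5)*.3-.5+85))
for a,b in(((57,118),(410,72)),((66,268),(300,36))):
    X,e=tri(t(*a),s(*b));q=X[:2]-[.598,.1739];print(X,e,"disp",q@[.992,.1259],q@[-.1259,.992])
E
```

```text
[0.6139 0.4014 0.1537] 0.0006876845706845372 disp 0.044372971544101115 0.2237144727011351
[0.5243 0.3915 0.1516] 0.0015525711608654592 disp -0.04568389594255064 0.22516778534798898
```

{"api": "jog_arm", "payload": {
  "deltas": [
    [[-0.04, 0.016, 0, 0, 0, 0], [-0.32, 0.133, 0, 0, 0, 0], [-0.32, 0.133, 0, 0, 0, 0], [-0.32, 0.133, 0, 0, 0, 0], [-0.32, 0.133, 0, 0, 0, 0], [-0.32, 0.133, 0, 0, 0, 0], [-0.32, 0.133, 0, 0, 0, 0], [-0.32, 0.133, 0, 0, 0, 0], [-0.32, 0.133, 0, 0, 0, 0], [-0.32, 0.133, 0, 0, 0, 0]]
  ]
}}

```text
t: 18.72
ee_pos: [0.5799, 0.3155, 0.2595]
eef_rot: [-0.063, 0.998, -0.001, -0.002]
force: [-0.2, -0.9, -1.6]
width: 0.0556
finger_force: 34.1
```

```bash
python3 g.py .580 .316 .18 3.267
```

```text
t 18.72 ee [0.5799 0.3155 0.2595] F [-0.1735 -0.8526 -1.6042] w 0.05556479906454571 | shift [-0.0004  0.0006  0.0795] turn [-0.0011 -0.0038  0.0003] q [ 0.4277  0.5333  1.3024  0.0001  1.3099 -1.2689]
```

{"api": "jog_arm", "payload": {
  "deltas": [
    [[0, 0, 0.03, 0, 0, 0], [0, 0, 0.06, 0, 0, 0], [0, 0, 0.09, 0, 0, 0], [0, 0, 0.11, 0, 0, 0], [0, 0, 0.125, 0, 0, 0], [0, 0, 0.134, 0, 0, 0], [0, 0, 0.134, 0, 0, 0], [0, 0, 0.134, 0, 0, 0]]
  ]
}}

```text
t: 19.38
ee_pos: [0.5783, 0.3145, 0.1291]
eef_rot: [-0.063, 0.998, -0.0, -0.0]
force: [-0.2, 1.1, -1.6]
width: 0.0554
finger_force: 34.2
```

```bash
python3 g.py .580 .316 .1115 3.267
python3 - <<'E'
from h import *
from station import ctrl, viewer, job, read_state
s=viewer.snapshot("scene");w=viewer.snapshot("wrist");np.savez("s8.npz",**s);np.savez("w8.npz",**w)
a=cv2.resize(s["img"][80:200,280:400,::-1],(400,400),interpolation=2);b=cv2.resize(w["img"][:,:,::-1],(400,300))
cv2.imwrite("pics/f1.png",np.hstack([a,np.vstack([b,np.zeros((100,400,3),np.uint8)])]))
E
```

```text
t 19.38 ee [0.5783 0.3145 0.1291] F [-0.2467  1.1401 -1.5849] w 0.05537245459290956 | shift [-0.0019  0.0013  0.0176] turn [-0.0003 -0.0009  0.0002] q [ 0.4274  0.6536  1.4336  0.      1.0554 -1.2691]
```

View pics/f1.png

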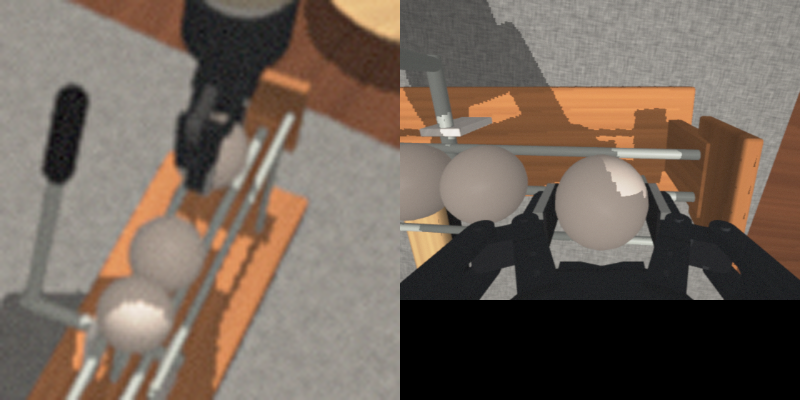

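The scene half shows the held ball behind two queue balls, at crop pixels (135,310) and (165,255), over the rods. In the wrist half the fingers clear both the neighbouring ball at (83,185) and the end plate at (290,170). Lowering until contact.

{"api": "jog_arm", "payload": {
  "deltas": [
    [[-0.002, 0.001, 0.004, 0, 0, 0], [-0.002, 0.001, 0.008, 0, 0, 0], [-0.002, 0.001, 0.012, 0, 0, 0], [-0.002, 0.001, 0.015, 0, 0, 0], [-0.002, 0.001, 0.015, 0, 0, 0]]
  ]
}}

```text
t: 19.9
ee_pos: [0.5802, 0.3158, 0.1134]
eef_rot: [-0.063, 0.998, -0.0, -0.001]
force: [-0.2, -0.1, -1.1]
width: 0.0559
finger_force: 34.2
```

{"api": "jog_arm", "payload": {
  "deltas": [
    [[0, 0, 0.001, 0, 0, 0], [0, 0, 0.002, 0, 0, 0], [0, 0, 0.002, 0, 0, 0]]
  ]
}}

```text
t: 20.15
ee_pos: [0.5806, 0.316, 0.1122]
eef_rot: [-0.063, 0.998, -0.0, -0.0]
force: [0.2, 0.4, -1.9]
width: 0.0553
finger_force: 34.2
```

{"api": "jog_arm", "payload": {
  "deltas": [
    [[0, 0, 0.0015, 0, 0, 0], [0, 0, 0.0015, 0, 0, 0], [0, 0, 0.0015, 0, 0, 0]]
  ]
}}

```text
t: 20.4
ee_pos: [0.5807, 0.316, 0.111]
eef_rot: [-0.063, 0.998, 0.0, 0.0]
force: [-0.1, -0.2, 1.4]
width: 0.0555
finger_force: 34.5
```

{"api": "jog_arm", "payload": {
  "deltas": [
    [[0, 0, 0.001, 0, 0, 0], [0, 0, 0.001, 0, 0, 0], [0, 0, 0.001, 0, 0, 0]]
  ]
}}

```text
t: 20.65
ee_pos: [0.5807, 0.3161, 0.1107]
eef_rot: [-0.063, 0.998, 0.0, 0.0]
force: [-3.3, -1.1, 6.5]
width: 0.0554
finger_force: 35.0
```

{"api": "jog_arm", "payload": {
  "deltas": [
    [[0, 0, 0, 0, 0, 0], [0, 0, 0, 0, 0, 0], [0, 0, 0, 0, 0, 0], [0, 0, 0, 0, 0, 0], [0, 0, 0, 0, 0, 0], [0, 0, 0, 0, 0, 0]]
  ],
  "finger_gap": 0.066
}}

```text
t: 21.15
ee_pos: [0.5806, 0.3159, 0.1097]
eef_rot: [-0.063, 0.998, -0.0, -0.0]
force: [-0.0, -0.5, -1.3]
width: 0.066
finger_force: 0.1
```

{"api": "jog_arm", "payload": {
  "deltas": [
    [[0, 0, -0.008, 0, 0, 0], [0, 0, -0.02, 0, 0, 0], [0, 0, -0.035, 0, 0, 0], [0, 0, -0.055, 0, 0, 0], [0, 0, -0.08, 0, 0, 0], [0, 0, -0.11, 0, 0, 0], [0, 0, -0.15, 0, 0, 0], [0, 0, -0.15, 0, 0, 0]]
  ]
}}

```text
t: 21.82
ee_pos: [0.5829, 0.3171, 0.2695]
eef_rot: [-0.063, 0.998, 0.002, 0.006]
force: [0.4, 0.8, 1.9]
width: 0.066
finger_force: 0.0
```

{"api": "jog_arm", "payload": {
  "deltas": [
    [[0.04, 0, 0, 0, 0, 0], [0.08, 0, 0, 0, 0, 0], [0.12, 0, 0, 0, 0, 0], [0.16, 0, 0, 0, 0, 0], [0.2, 0, 0, 0, 0, 0], [0.2, 0, 0, 0, 0, 0], [0.2, -0.04, 0, 0, 0, 0], [0.2, -0.08, 0, 0, 0, 0], [0.2, -0.08, 0, 0, 0, 0]]
  ]
}}

```text
t: 22.57
ee_pos: [0.3926, 0.2075, 0.2609]
eef_rot: [-0.062, 0.998, -0.0, 0.001]
force: [-0.6, 0.2, -0.0]
width: 0.0663
finger_force: 0.0
```

```bash
python3 - <<'E'
from h import *
from station import ctrl, viewer, job, read_state
T0=load("top0.npz");l=np.array([.598,.1739])
def f(s,c,w=14):
    i=s["img"][c[1]-w:c[1]+w,c[0]-w:c[0]+w]
    k=cv2.HoughCircles(cv2.resize(cv2.cvtColor(i,cv2.COLOR_RGB2GRAY),None,fx=4,fy=4,interpolation=2),cv2.HOUGH_GRADIENT,1,400,param1=100,param2=10,minRadius=40,maxRadius=54)
    return None if k is None else (k[0,0,:2]+.5)/4-.5+np.array(c)-w
s=viewer.snapshot("top");np.savez("top9.npz",**s);np.savez("scene9.npz",**viewer.snapshot("scene"))
for n,c,z in(("q0",(222,205),.113),("q1",(198,207),.118),("q2",(174,209),.123),("b",(394,222),.049),("c",(379,282),.049),("placed",(386,252),.049)):
    p=f(s,c);
    if p is None:print(n,None);continue
    X=atz(s,p,z);q=X[:2]-l;print(n,p,X,"disp",q@[.992,.1259],q@[-.1259,.992])
for n,c in (("grip",(196,240)),("chalk",(299,284)),("tumbler",(331,145)),("brush",(245,150))):
    a=T0["img"][c[1]-8:c[1]+8,c[0]-8:c[0]+8];b=s["img"][c[1]-14:c[1]+14,c[0]-14:c[0]+14]
    _,v,_,o=cv2.minMaxLoc(cv2.matchTemplate(b,a,cv2.TM_CCOEFF_NORMED));print(n,np.array(o)-6,round(v,3))
print(read_state()["t"],read_state()["ee_pos"])
E
```

```text
q0 [221.75 204.5 ] [0.5984 0.174  0.113 ] disp 0.00043291835234024624 6.504494498376311e-05
q1 [197.75 206.75] [0.5912 0.2319 0.118 ] disp 0.00056946940775716 0.05841888314049786
q2 [174.75 208.25] [0.586  0.2868 0.123 ] disp 0.002269950930571101 0.11353254286927504
b None
c [378.5 283. ] [ 0.4099 -0.2268  0.049 ] disp -0.2369903451362183 -0.37378404547931443
placed [387. 252.] [ 0.4897 -0.2491  0.049 ] disp -0.1606571267735469 -0.40594192872608503
grip [0 0] 1.0
chalk [0 0] 0.535
tumbler [0 0] 1.0
brush [0 0] 0.998
22.6667 [0.3927 0.2108 0.2609]
```

The queue is back to three balls at y = 0, 0.058 and 0.114. The lever is home, the placed ball is seated, and the other objects haven't moved. Handing in.

```bash
python3 -c "
from station import ctrl, viewer, job, read_state
print(job.finish_job())"
```

```text
the job is handed in; nothing more can be done
None
```

I stroked the lever once to its stop and let it spring home, then seated the freed ball in the empty stand and handed the job in at about 23 s. One other queue ball came off the dispenser onto the table as the lever returned, cause not found, and I put it back on the track, so that ball was not left alone throughout; the final images show three balls in the queue, the lever home and the other objects in place (chalk match weak, in shadow), and no verdict was returned.

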